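Tip the square filter out of its tray onto its other face

ROBOT

A 7-joint arm with a two-finger parallel gripper is mounted at the origin on the work surface. World frame = base frame: x ahead of the robot, y to its left, z up, the work surface at z = 0. Lengths are in m, angles in rad, forces in N, time in s.
With the tool pointing down it reaches from about 0.425 to 0.925 m from the base axis. Payload 6.8 kg.
Tool frame: the origin (TCP) lies at the very end of the fingers, on their centre line; the grasp point (between the pads) lies 19 mm behind it; z points along the fingers, y is the line along which they close (so a half turn about z gives the same grasp; the last joint's range is limited). The gripper opens to 85 mm and grips with 20 to 120 N. Pads are 22 mm wide; open, the fingers measure 114 mm over their backs; the gripper's body (76 mm by 85 mm) begins 54 mm behind the grasp point. The pads swing forward as they close: fully open they stand 13 mm farther back than shut.
Start: joints at [1.151, 0.477, 0.022, 1.555, -0.011, 1.109, -0.083], TCP at [0.207, -0.642, 0.231] pointing down, gripper open.
Joint ranges: [-2.96, 2.96], [-0.34, 2.1], [-1.41, 1.46], [0.24, 2.44], [-1.37, 4.51], [0.17, 1.92], [-2.96, 2.96]. Speed limits (rad/s): [2.39, 2.39, 3.14, 3.14, 3.14, 3.14, 3.14].

INTERFACE

Orientations are given as a rotation vector (axis times angle).
In Python, from bench import monitor, optics, r gives the robot as it stands.
- The arm moves only by the shell command python3 -m crank 'ROWS' [OPENING] [FORCE]. ROWS is JSON, a list of rows, each a list of 2 entries, a list of its own where there are three numbers: the shift along the tool's x, y, z in cm, then the turn, a rotation vector about the tool's x, y, z in rad. A call has 1 to 5 rows; each row shifts and turns the commanded pose from where the row before left it, along the tool's axes as they then stand; what a row does not reach is not made up. A row lasts 1/10 s, in which the tool goes at most 50 mm and 8.59 degrees, less where a joint would pass 70% of its speed; a pose out of reach is approached as far as the arm can. A call is refused whole if a number of a shift passes 5 or a number of a turn 0.15, either way. A call with a gripper value outside its range is refused whole. OPENING is the finger opening in cm, from 0 to 8.54, set as the call begins (- or left out, the last holds). The fingers move at their own pace and stop on an object; FORCE is the grip in N (left out, the last holds). Time passes only in rows, so rows that do not move let the fingers close. It gives the time, the measured TCP pose, the force, the opening and the grip force at its end, in the units of the state.
- monitor.get_obs(): the state, without advancing time (a new reading comes with each control period).
- optics.grab_frame(name): name is "side" or "top" or "wrist"; returns (picture, depth): 480x640x3 uint8, red, green, blue; 480x640 float32, m along the optical axis (not along the pixel's ray), 0 where there is no reading.
- optics.camera_model(name): a dict with "vertical_fov" (degrees; the focal length in pixels is half the picture's height over the tangent of half this angle, whatever the lens; pixels are square), "cx", "cy" (the principal point, pixels), "R" (3x3) and "t" (3): a world point X has camera coordinates R X + t; the wrist camera has in their place "hand_eye" (4x4, takes a point from camera to tool coordinates, whose origin is the TCP and whose axes are the flange's). Camera axes: x right, y down, z forward; pixel columns grow to the right and rows downward; lengths in m; the calibration is good to about 2 mm. A picture is of the moment at which its call begins: read the wrist's pose just before it. camera_model takes no time and is no camera call.
- r.hand_in(): hands the job in; it is judged then, once.
The state is a dict: "clock": time; "joints": joint angles; "qvel": joint speeds; "tau": joint torques, N m; "tcp_pos": TCP position; "orientation": TCP orientation; "contact_force": force on the tool from outside, world axes, zero at the start; "moment": the same for the moment, N m; "grip_width": finger opening in m; "gripper_force": force on a finger pad.
Only numpy, scipy, OpenCV 4.12 (cv2) and the standard library are available. Lean on these libraries where they do the work, as an engineer would, in place of code of your own. Each camera call takes 0.05 s, during which the arm holds its last target. There are 200 camera calls.

TASK

Bring the filter tray over to the cleaning mat, stand it there on its foot end with the filter still lying in its pocket, and let go. Then take the standing tray again by its handle and tip it forward so that the square filter tumbles out and comes to lie front face down, wholly on the mat. Never touch the filter itself, do not drop it from a height or disturb the things around, and leave the empty tray standing on its foot end, clear of the filter.

Things in the scene. Friction and masses are not known exactly. Their poses are not given: they have to be found in the camera images.
- tray: Black lift-out filter tray with one handle, 0.25 kg: shell 118 (own x) by 118 (y) mm, 33 mm deep, at the start lying flat on the table, open side up. Origin: centre of the shell's underside; z out of the open side, x towards the handle. The end at its -x is the foot end; the tray can stand on it by itself, x axis up. It hangs nearly as it stands when held by the handle.
- tray_grip (a point): Grip point in the middle of the tray's handle, at tray (85, 0, 24) mm. The handle is a plain lug 30 mm wide (tray y), 40 mm long (x from 59 to 99 mm) and 18 mm thick (z from 15 to 33 mm); it can be pinched across its 30 mm width at any pitch. Axes as the tray's.
- tray_foot (a point): Centre of the outside of the tray's foot-end wall, at tray (-60, 0, 16.5) mm. Outside, this plain wall flares by 4 degrees of draft: 59 mm from the origin at the underside, 61.3 mm at the rim. Standing on it the tray leans 4 degrees back, away from its open side, on the whole wall face; put down askew it rocks and may shed the filter or topple. Axes as the tray's.
- filter: Square cine filter in its aluminium drop-in frame, 100 by 100 by 12 mm, 0.15 kg, dark pane, loose in the tray's pocket with 3 mm play, 5 mm below the rim. Origin: centre of its back; z out of its front. Front: narrow 6 mm frame, pane set deep. Back: broad 17 mm frame, a round magnet in each corner. Starts front up, its x along the tray's.
- filter_center (a point): Centre of the filter, 6 mm in front of its origin. Axes as the filter's.
- mat: Grey fabric-covered lens cleaning mat, fixed, 280 mm (own x) by 200 mm (own y) and 5 mm thick. Origin at the centre of its underside; its x points roughly away from the robot.
- lens: Bystander: wide-angle lens in satin aluminium standing on its mount, 82 mm across, 80 mm high to the rim with a domed front glass. Origin under its centre.
- drybox: Bystander: closed amber plastic dry box with a latch, 136 by 186 by 83 mm (the latch juts a further 10 mm to its own -x). Origin under its centre.
- tripod: Bystander: stainless tabletop tripod folded short, lying along its own x, 190 mm long, 35 mm across. Origin under its middle.
- wrench: Bystander: green hard plastic filter wrench lying flat, an open ring 89 mm across with a handle along its own -x, 160 mm long in all, 6 mm thick. Origin under the ring's centre.
- tray_pocket (a point): Centre of the floor of the tray's pocket, at tray (0, 0, 16) mm. Pocket 106 by 106 mm, 17 mm deep, walls square to its floor and 6 mm thick. When the tray stands on its foot end the filter stands on the inside of the foot wall, back flat against the floor; it tumbles out once the tray is leaned forward (open side downward) by some 12 degrees or more. Axes as the tray's.
Mind the look-alikes: they are no part of the job. Of the things that look like the tray, take the one that is nearest to the robot's base at the start.

How it is judged:
By the outcome, as a careful person would: the job done as asked, in the order asked, and still so for the second after the job is handed in, with the robot touching nothing.
It also fails if it takes over 67 s, if anything falls off the work surface, if the arm or the gripper's body presses on something with over 40 N, if the wrist force passes 120 N, or if a joint passes its speed limit or range.

## Working session

There is one attempt and no reset: what is moved stays moved. The work goes in short steps, Python scripts to look and compute and a shell command to move; the robot and the scene stay as the last step left them, time stands still between calls to the robot, and variables do not carry over. Pictures are saved under pics/ and viewed, at most 13 in all, crops included, and the job is handed in when it is done.

```bash
ls; mkdir -p pics; cat > h.py <<'E'
import numpy as np, cv2
from bench import monitor, optics, r
from scipy.spatial.transform import Rotation as Ro
def cam(n):
    m=optics.camera_model(n); f=240/np.tan(np.radians(m["vertical_fov"]/2)); return m,f
def pts(n,depth,T=None):
    m,f=cam(n); v,u=np.mgrid[:480,:640]
    c=np.stack([(u-m["cx"])/f*depth,(v-m["cy"])/f*depth,depth],-1)
    if n=="wrist":
        H=np.array(m["hand_eye"]); p=c@H[:3,:3].T+H[:3,3]
        o=T or monitor.get_obs(); return p@Ro.from_rotvec(o["orientation"]).as_matrix().T+o["tcp_pos"]
    return (c-np.array(m["t"]))@np.array(m["R"])
def grab(n,save):
    o=monitor.get_obs(); p,d=optics.grab_frame(n); cv2.imwrite(f"pics/{save}.png",p[:,:,::-1]); np.save(f"pics/{save}.npy",d)
    return p,d,pts(n,d,o)
E
python3 - <<'E'
from h import *
for n in("top","side"):
    p,d,w=grab(n,n+"0"); m,f=cam(n); print(n,m,f)
print(monitor.get_obs())
E
```

```text
pics
top {'vertical_fov': 55.0940765086983, 'cx': 322.1447164666632, 'cy': 237.96943957355455, 'R': array([[ 0.00529009, -0.99974425, -0.02198729],
       [-0.98436188, -0.00133457, -0.17615308],
       [ 0.17607868,  0.02257532, -0.98411719]]), 't': array([0.10039374, 0.59889166, 1.27546568])} 460.1130448740859
side {'vertical_fov': 43.48882973743346, 'cx': 317.04814505291495, 'cy': 244.36525274463054, 'R': array([[-0.97257127, -0.23195561,  0.01737029],
       [-0.18671469,  0.73397876, -0.65300292],
       [ 0.13871827, -0.63833516, -0.75715617]]), 't': array([0.58552828, 0.0551967 , 1.60152467])} 601.7351697920657
{'clock': 0.1, 'joints': array([ 1.15088912,  0.47770775,  0.02238302,  1.55638071, -0.01150509,
        1.10927766, -0.08308335]), 'qvel': array([-0.00054914, -0.00173456, -0.00026687, -0.00105006, -0.00025241,
        0.00016621,  0.00055572]), 'tau': array([ 4.97754081e-03, -5.97759247e+01,  1.61371663e+00, -2.81954598e+01,
        1.28316163e-02,  5.08621961e-03,  1.76457206e-06]), 'tcp_pos': array([ 0.20687597, -0.64194761,  0.23041833]), 'orientation': array([-3.10191127e+00, -4.87552952e-01,  6.06517185e-04]), 'contact_force': array([ 0.53492227, -0.29825241,  0.09778441]), 'moment': array([ 0.00125616, -0.02449573,  0.00566669]), 'gripper_force': 0.0, 'grip_width': 0.0855203334686691}
```

View pics/top0.png

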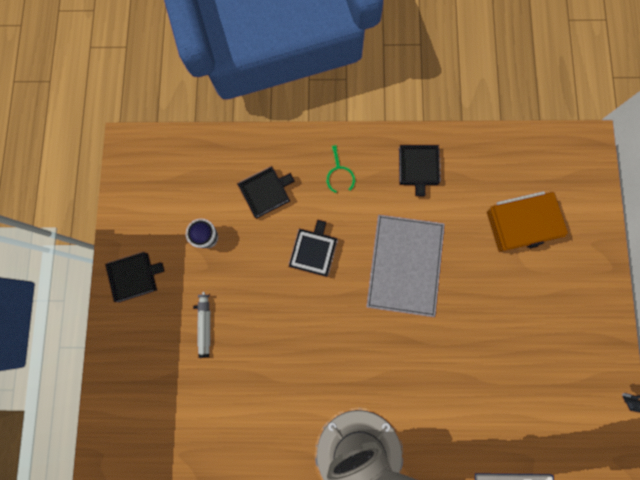

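View pics/side0.png

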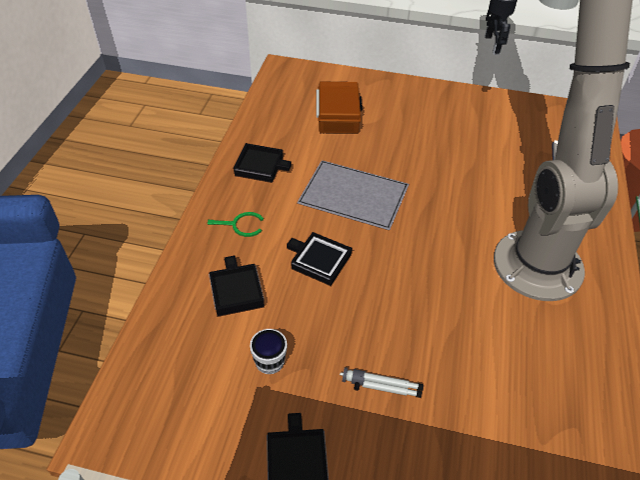

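The top view shows four tray-like things: (314,250) with a light square frame inside, and three empty ones at (265,192), (420,167) and (133,276). The mat is at (406,265), lens (201,234), dry box (528,222), tripod (204,325) and wrench (341,178). The tray at (314,250) looks nearest the base (about (358,455)). I'll confirm that with numbers and a crop.

```bash
cat > m1.py <<'E'
from h import *
def mk(n,name,fn,zr):
    im=cv2.imread(f"pics/{name}.png"); d=np.load(f"pics/{name}.npy"); w=pts(n,d)
    hsv=cv2.cvtColor(im,cv2.COLOR_BGR2HSV).astype(int)
    m=fn(hsv)&(d>0)&(w[...,2]>zr[0])&(w[...,2]<zr[1])&(w[...,0]>.2)&(abs(w[...,1])<.8)&(w[...,0]<1.1)
    return im,w,cv2.morphologyEx(m.astype(np.uint8),cv2.MORPH_OPEN,np.ones((3,3)))
for n in("top","side"):
    for lab,fn,zr in(("mat",lambda h:(h[...,1]<60)&(h[...,2]>80)&(h[...,2]<190),(-.01,.02)),("dark",lambda h:(h[...,2]<60),(.012,.06)),("tall",lambda h:h[...,2]>=0,(.022,.12)),("white",lambda h:(h[...,1]<60)&(h[...,2]>170),(.01,.045))):
        im,w,m=mk(n,n+"0",fn,zr)
        k,L,S,C=cv2.connectedComponentsWithStats(m)
        for i in range(1,k):
            if S[i,4]<150: continue
            q=w[L==i]; rc=cv2.minAreaRect((q[:,:2]*1000).astype(np.float32))
            print(n,lab,"px",C[i].round(),S[i,4],"rect",np.round(rc[0]),np.round(rc[1]),round(rc[2],1),"z",np.percentile(q[:,2]*1000,[5,50,95]).round(1),"dist",np.round(np.hypot(*rc[0])))
im=cv2.imread("pics/top0.png"); cv2.imwrite("pics/crop0.png",cv2.resize(im[140:330,90:460],None,fx=2.1,fy=2.1,interpolation=2))
E
python3 m1.py
```

```text
top mat px [406. 265.] 6254 rect [ 529. -145.] [199. 279.] 82.0 z [-0.4  4.2  8.8] dist 548.0
top dark px [420. 167.] 1272 rect [ 812. -188.] [116. 158.] 89.6 z [12.8 17.4 34. ] dist 833.0
top dark px [265. 190.] 1215 rect [754. 264.] [117. 152.] 28.5 z [12.8 17.3 34.8] dist 799.0
top dark px [312. 252.] 704 rect [563. 133.] [79. 79.] 74.8 z [16.6 21.1 26.1] dist 578.0
top dark px [132. 276.] 1666 rect [494. 648.] [118. 162.] 17.5 z [13.  18.  34.9] dist 814.0
top tall px [424. 148.] 202 rect [ 863. -190.] [119.  67.] 87.4 z [23.7 30.9 36.5] dist 883.0
top tall px [418. 186.] 214 rect [ 758. -169.] [76. 47.] 86.8 z [25.2 31.3 36. ] dist 776.0
top tall px [528. 220.] 3425 rect [ 649. -487.] [152. 187.] 13.9 z [52.1 79.1 83.9] dist 811.0
top tall px [202. 233.] 714 rect [610. 450.] [80. 80.] 86.2 z [43.5 81.3 88.9] dist 758.0
top tall px [320. 228.] 178 rect [632. 112.] [31. 58.] 76.5 z [24.7 31.5 36. ] dist 641.0
top tall px [151. 265.] 242 rect [532. 611.] [93. 50.] 41.5 z [25.  31.8 36.3] dist 810.0
top tall px [116. 278.] 284 rect [483. 686.] [122.  84.] 17.2 z [25.4 31.4 36.8] dis
[... 981 characters left out ...]
-211.] [47. 91.] 10.9 z [24.4 30.7 35.7] dist 786.0
side tall px [316. 258.] 732 rect [577. 127.] [126. 164.] 77.8 z [23.5 29.8 35.7] dist 591.0
side tall px [237. 268.] 354 rect [745. 230.] [ 72. 132.] 81.5 z [25.1 30.7 35.2] dist 780.0
side tall px [233. 299.] 357 rect [742. 284.] [121. 124.] 27.4 z [24.1 30.5 35.4] dist 795.0
side tall px [269. 349.] 1217 rect [606. 452.] [78. 84.] 14.1 z [36.7 79.8 88.1] dist 756.0
side tall px [380. 379.] 627 rect [344. 447.] [180.  28.] 1.8 z [24.  29.8 35.1] dist 564.0
side tall px [296. 439.] 845 rect [493. 641.] [121. 146.] 17.6 z [25.7 31.3 35.7] dist 809.0
side white px [389. 381.] 308 rect [328. 449.] [119.  17.] 1.1 z [24.8 30.9 35.6] dist 556.0
```

```bash
python3 -c "
import cv2;im=cv2.imread('pics/side0.png');cv2.imwrite('pics/crop1.png',cv2.resize(im[150:330,200:430],None,fx=3.2,fy=3.2,interpolation=2))"
```

```text
(no output)
```

View pics/crop1.png

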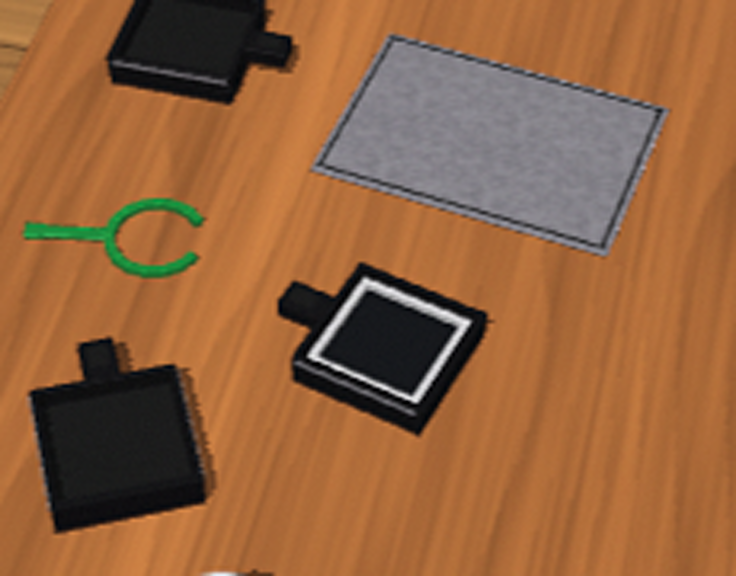

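The crop shows the tray I want, at top px (314,250). It holds the white-framed filter front up and its handle points away from the robot. It is 578 mm from the base, against 799–833 mm for the other three, so it fits "nearest". Next I'll refine its pose.

```bash
python3 - <<'E'
from h import *
from scipy.optimize import minimize
for n in("top","side"):
    im=cv2.imread(f"pics/{n}0.png"); d=np.load(f"pics/{n}0.npy"); w=pts(n,d)*1000
    near=(np.hypot(w[...,0]-575,w[...,1]-128)<110)
    v=cv2.cvtColor(im,cv2.COLOR_BGR2HSV)
    # white frame outer (top of filter z=28)
    wh=((v[...,1]<70)&(v[...,2]>120)&near).astype(np.uint8)
    q=w[wh>0]; rc=cv2.minAreaRect(cv2.convexHull(q[:,:2].astype(np.float32))); print(n,"white",[np.round(x,1) for x in rc],np.median(q[:,2]))
    dk=((v[...,2]<70)|(wh>0))&near
    # pixels onto plane z=33 by rays
    m,f=cam(n); R=np.array(m["R"]);t=np.array(m["t"]); c=-R.T@t
    k=cv2.findContours(cv2.morphologyEx(dk.astype(np.uint8),cv2.MORPH_CLOSE,np.ones((3,3))),0,1)[0]; k=max(k,key=cv2.contourArea)[:,0]
    print("contour",cv2.boundingRect(k))
    rim=w[near&(w[...,2]>26)&(w[...,2]<38)&dk]
    for yaw in(-15.2,):
        a=np.radians(yaw); e=np.array([[np.cos(a),np.sin(a)],[-np.sin(a),np.cos(a)]])
        s=rim[:,:2]@e.T; o=np.array([565,128])@e.T
        s=s-o; h=s[s[:,0]>66]; b=s[s[:,0]<55]
        print("yaw",yaw,"handle y",np.percentile(h[:,1],[2,98]).round(1),"x max",np.percentile(s[:,0],99).round(1),"body x min",np.percentile(b[:,0],1).round(1),"y",np.percentile(b[:,1],[1,99]).round(1))
E
```

```text
top white [array([561.7, 132.4]), array([102.4, 104.2]), np.float64(75.6)] 26.30770746521351
contour (290, 220, 47, 56)
yaw -15.2 handle y [-11.4  13.4] x max 89.5 body x min -61.9 y [-56.2  58. ]
side white [array([561.5, 129.9]), array([105.4, 105.8]), np.float64(77.1)] 25.773223906524976
contour (287, 232, 65, 54)
yaw -15.2 handle y [-11.1  17. ] x max 89.8 body x min -67.8 y [-57.7  61.1]
```

```bash
cat >> h.py <<'E'
def pose(p,yaw,beta,roll=0):
    """tool y = left of heading; beta = forward tilt (deg)"""
    a,b=np.radians([yaw,beta]); h=np.array([np.cos(a),np.sin(a),0]); z=np.sin(b)*h-np.cos(b)*np.array([0,0,1.]); y=np.array([-h[1],h[0],0])
    T=np.eye(4); T[:3,:3]=np.stack([np.cross(y,z),y,z],1); T[:3,3]=p; return T
def now():
    o=monitor.get_obs(); T=np.eye(4); T[:3,:3]=Ro.from_rotvec(o["orientation"]).as_matrix(); T[:3,3]=o["tcp_pos"]; return T
from scipy.linalg import logm,expm
def plan(T0,T1,N,tag=""):
    D=np.linalg.inv(T0)@T1; th=np.linalg.norm(Ro.from_matrix(D[:3,:3]).as_rotvec())
    S=expm(np.real(logm(D))/N); s=np.round(S[:3,3]*100,2); w=np.round(Ro.from_matrix(S[:3,:3]).as_rotvec(),4)
    E=np.eye(4);E[:3,:3]=Ro.from_rotvec(w).as_matrix();E[:3,3]=s/100; T=T0.copy(); P=[T[:3,3]]
    for i in range(N): T=T@E; P.append(T[:3,3])
    P=np.array(P); rr=np.hypot(P[:,0],P[:,1])
    print(tag,N,"x [[%g,%g,%g],[%g,%g,%g]]"%(*s,*w),"end err mm",((T-T1)[:3,3]*1000).round(1),"r %.3f-%.3f z %.3f-%.3f"%(rr.min(),rr.max(),P[:,2].min(),P[:,2].max()),"max",abs(s).max(),abs(w).max())
    return T
E
python3 - <<'E'
from h import *
T=now(); A=pose([.53,-.25,.27],70,0); B=pose([.57,.11,.27],165-180,0)
A=pose([.55,-.27,.27],-90,0)
T1=plan(T,A,12); plan(T1,B,12)
m,_=cam("wrist"); print(np.round(m["hand_eye"],3))
E
```

```text
12 x [[4.5,0.28,-0.33],[-0.0001,-0.0001,-0.1049]] end err mm [-0.2  0.4  0. ] r 0.612-0.682 z 0.230-0.270 max 4.5 0.1049
 12 x [[2.7,2.07,-0],[-0,-0,-0.1091]] end err mm [ 0.4 -0.2 -0. ] r 0.581-0.632 z 0.270-0.270 max 2.7 0.1091
[[ 0.002 -0.96  -0.281  0.072]
 [ 1.     0.002  0.001  0.   ]
 [-0.001 -0.281  0.96  -0.143]
 [ 0.     0.     0.     1.   ]]
```

```bash
M='x'; 
python3 -m crank '[[[4.5,0.28,-0.33],[0,0,-0.105]],[[4.5,0.28,-0.33],[0,0,-0.105]],[[4.5,0.28,-0.33],[0,0,-0.105]],[[4.5,0.28,-0.33],[0,0,-0.105]]]' 8.5 && python3 -m crank '[[[4.5,0.28,-0.33],[0,0,-0.105]],[[4.5,0.28,-0.33],[0,0,-0.105]],[[4.5,0.28,-0.33],[0,0,-0.105]],[[4.5,0.28,-0.33],[0,0,-0.105]]]' && python3 -m crank '[[[4.5,0.28,-0.33],[0,0,-0.105]],[[4.5,0.28,-0.33],[0,0,-0.105]],[[4.5,0.28,-0.33],[0,0,-0.105]],[[4.5,0.28,-0.33],[0,0,-0.105]]]'; python3 -c "
from h import *
print(monitor.get_obs()['joints'].round(2)); T=now(); plan(T,pose([.57,.11,.27],-15,0),14)"
```

```text
clock: 0.5
tcp_pos: [0.373, -0.5707, 0.244]
orientation: [-2.931, -1.13, 0.0]
contact_force: [1.1, -0.8, 0.4]
grip_width: 0.0847
gripper_force: 0.0
clock: 0.9
tcp_pos: [0.494, -0.4381, 0.2572]
orientation: [-2.631, -1.716, 0.0]
contact_force: [0.2, 0.4, 0.3]
grip_width: 0.0851
gripper_force: 0.0
clock: 1.3
tcp_pos: [0.5502, -0.2679, 0.2705]
orientation: [-2.215, -2.227, -0.0]
contact_force: [0.6, 0.5, 0.0]
grip_width: 0.0851
gripper_force: 0.0
[ 0.65  0.37 -0.39  1.65  0.15  1.16  0.23]
 14 x [[2.29,1.79,0],[-0,-0,-0.0931]] end err mm [0.1 0.4 0.7] r 0.581-0.631 z 0.270-0.271 max 2.29 0.0931
```

```bash
python3 -m crank '[[[2.29,1.79,0],[0,0,-0.093]],[[2.29,1.79,0],[0,0,-0.093]],[[2.29,1.79,0],[0,0,-0.093]],[[2.29,1.79,0],[0,0,-0.093]],[[2.29,1.79,0],[0,0,-0.093]]]' >/dev/null && python3 -m crank '[[[2.29,1.79,0],[0,0,-0.093]],[[2.29,1.79,0],[0,0,-0.093]],[[2.29,1.79,0],[0,0,-0.093]],[[2.29,1.79,0],[0,0,-0.093]],[[2.29,1.79,0],[0,0,-0.093]]]' >/dev/null && python3 -m crank '[[[2.29,1.79,0],[0,0,-0.093]],[[2.29,1.79,0],[0,0,-0.093]],[[2.29,1.79,0],[0,0,-0.093]],[[2.29,1.79,0],[0,0,-0.093]],[[0,0,0],[0,0,0]]]'; python3 -c "
from h import *
print(monitor.get_obs()['joints'].round(2)); grab('wrist','w1')"
```

```text
clock: 2.8
tcp_pos: [0.5692, 0.1131, 0.271]
orientation: [-0.405, -3.114, -0.002]
contact_force: [-0.4, 0.7, -0.4]
grip_width: 0.0851
gripper_force: 0.0
[ 0.3   0.39 -0.78  1.7   0.29  1.17  0.76]
```

View pics/w1.png

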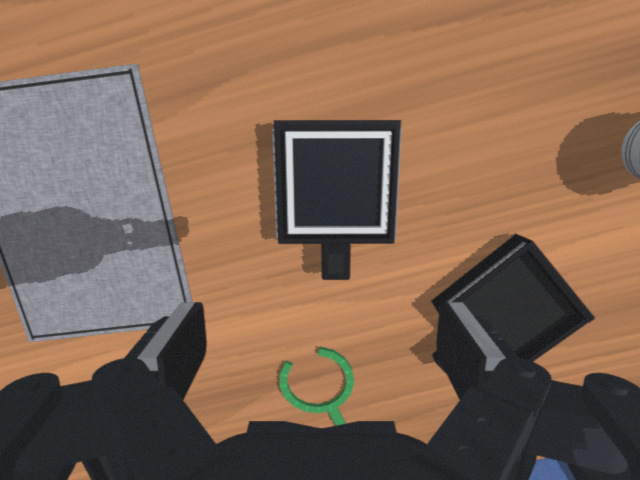

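The wrist view shows the tray at (337,183) with its handle tip at (336,279) and the filter frame light. The mat's corner is at (190,302) and the wrench at (317,380). I'll measure the handle by casting rays onto its top plane, z = 33 mm.

```bash
cat > ray.py <<'E'
from h import *
def ray(n,uv,z,o=None):
    m,f=cam(n); uv=np.atleast_2d(uv).astype(float); c=np.c_[(uv[:,0]-m["cx"])/f,(uv[:,1]-m["cy"])/f,np.ones(len(uv))]
    if n=="wrist":
        o=o or monitor.get_obs(); H=np.array(m["hand_eye"]); R=Ro.from_rotvec(o["orientation"]).as_matrix()
        d=c@H[:3,:3].T@R.T; s=R@H[:3,3]+o["tcp_pos"]
    else: R=np.array(m["R"]); d=c@R; s=-R.T@np.array(m["t"])
    return s+d*((z-s[2])/d[:,2])[:,None]
E
python3 - <<'E'
from ray import *
im=cv2.imread("pics/w1.png"); hsv=cv2.cvtColor(im,cv2.COLOR_BGR2HSV)
b=((hsv[...,2]<50)).astype(np.uint8); b[:,:315]=0; b[:, 358:]=0; b[290:]=0
rows=[(v,np.flatnonzero(b[v])) for v in range(250,278,3)]
for v,u in rows: print(v,u.min(),u.max(),end='; ')
L=ray("wrist",[(322,262),(351,262),(336,279.5)],.033)*1000; print(L.round(1))
wh=((hsv[...,1]<70)&(hsv[...,2]>150)).astype(np.uint8); wh[:100]=0;wh[250:]=0;wh[:,:270]=0;wh[:,410:]=0
c=max(cv2.findContours(wh,0,1)[0],key=cv2.contourArea); q=ray("wrist",c[:,0],.028)[:,:2]*1000
rc=cv2.minAreaRect(q.astype(np.float32)); print(rc)
# rim corners
dk=((hsv[...,2]<60)|(wh>0)).astype(np.uint8); dk[:110]=0;dk[242:]=0;dk[:,:270]=0;dk[:,410:]=0
c=max(cv2.findContours(dk,0,1)[0],key=cv2.contourArea); q=ray("wrist",c[:,0],.033)[:,:2]*1000; print(cv2.minAreaRect(q.astype(np.float32)))
E
```

```text
250 322 348; 253 322 349; 256 322 348; 259 322 348; 262 322 348; 265 322 348; 268 322 348; 271 322 348; 274 323 348; 277 323 348; [[636.3  93.7  33. ]
 [644.  122.3  33. ]
 [658.7 102.7  33. ]]
((563.5034790039062, 128.7646026611328), (100.0941162109375, 99.99005889892578), 74.99142456054688)
((562.0542602539062, 127.43248748779297), (116.17609405517578, 116.00872802734375), 74.9917984008789)
```

```bash
cat >> h.py <<'E'
def graspT(g,yaw,beta,back=0):
    T=pose([0,0,0],yaw,beta); T[:3,3]=np.array(g)+T[:3,2]*(.019-back); return T
E
python3 - <<'E'
from h import *
h=np.array([np.cos(np.radians(-15)),np.sin(np.radians(-15)),0]); g=np.array([.563,.1283,0])+h*.089+[0,0,.0245]
print(g); T=plan(now(),graspT(g,-15,-40,.09),8); plan(T,graspT(g,-15,-40),5)
E
```

```text
[0.6489674 0.1052651 0.0245   ]
 8 x [[-2.23,0.19,1.86],[0.0001,0.0872,-0.0002]] end err mm [ 0.1 -0.3  0.3] r 0.581-0.699 z 0.079-0.271 max 2.23 0.0872
 5 x [[-0,0.01,1.81],[0,0,-0.0001]] end err mm [-0.1  0.3 -0.1] r 0.646-0.699 z 0.010-0.079 max 1.81 0.0001
```

```bash
python3 -m crank '[[[-2.2,0.19,1.86],[0,0.0872,0]],[[-2.23,0.19,1.86],[0,0.0872,0]],[[-2.23,0.19,1.86],[0,0.0872,0]],[[-2.23,0.19,1.86],[0,0.0872,0]],[[-2.23,0.19,1.86],[0,0.0872,0]]]' >/dev/null && python3 -m crank '[[[-2.23,0.19,1.86],[0,0.0872,0]],[[-2.23,0.19,1.86],[0,0.0872,0]],[[-2.23,0.19,1.86],[0,0.0872,0]],[[0,0,0],[0,0,0]]]'; python3 - <<'E'
from h import *
print(monitor.get_obs()["joints"].round(2))
g=np.array([.649,.1053,.0245]); plan(now(),graspT(g,-15,-40),5); plan(now(),graspT(g,-15,-40,.03),5)
grab("wrist","w2")
from ray import *
E
```

```text
clock: 3.75
tcp_pos: [0.6908, 0.0874, 0.066]
orientation: [-0.332, -2.408, -0.111]
contact_force: [-1.8, -0.4, -2.1]
grip_width: 0.0845
gripper_force: 0.0
[ 0.15  1.16 -0.63  0.94  0.21  1.78  0.95]
 5 x [[0.14,0.13,1.6],[-0.0003,-0.0031,-0.0025]] end err mm [-0.   0.1 -0.2] r 0.646-0.696 z 0.010-0.066 max 1.6 0.0031
 5 x [[0.15,0.13,1],[-0.0003,-0.0031,-0.0025]] end err mm [-0.2  0.1 -0.1] r 0.664-0.696 z 0.033-0.066 max 1.0 0.0031
```

View pics/w2.png

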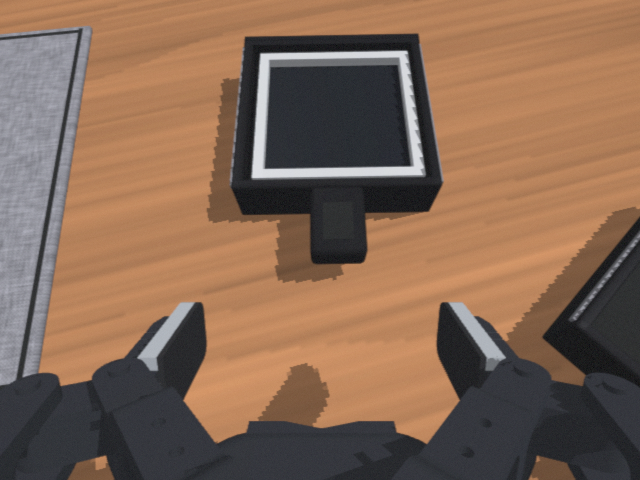

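The wrist view shows the handle at (338,225), between the open fingers at (205,303) and (438,303), so the approach is clear. Moving in now, then closing.

```bash
python3 -m crank '[[[0.14,0.13,1.6],[0,-0.003,-0.0025]],[[0.14,0.13,1.6],[0,-0.003,-0.0025]],[[0.14,0.13,1.6],[0,-0.003,-0.0025]],[[0.14,0.13,1.6],[0,-0.003,-0.0025]],[[0.14,0.13,1.6],[0,-0.003,-0.0025]]]' && python3 -m crank '[[[0,0,0],[0,0,0]],[[0,0,0],[0,0,0]],[[0,0,0],[0,0,0]],[[0,0,0],[0,0,0]],[[0,0,0],[0,0,0]]]' 2 80 && python3 -m crank '[[[0,0,0],[0,0,0]],[[0,0,0],[0,0,0]],[[0,0,0],[0,0,0]]]';python3 -c "
from h import *
T=now(); print(T.round(3)); g=T[:3,3]-T[:3,2]*.019; print(g, np.degrees(np.arctan2(-T[:3,2]@[.966,-.259,0],T[2,2])))"
```

```text
clock: 4.3
tcp_pos: [0.6425, 0.1113, 0.0254]
orientation: [-0.315, -2.449, -0.123]
contact_force: [-0.2, -0.2, 0.2]
grip_width: 0.0849
gripper_force: 0.0
clock: 4.8
tcp_pos: [0.6427, 0.1112, 0.0238]
orientation: [-0.315, -2.445, -0.123]
contact_force: [1.4, -2.3, 6.4]
grip_width: 0.0276
gripper_force: 79.7
clock: 5.1
tcp_pos: [0.6427, 0.1112, 0.0238]
orientation: [-0.315, -2.445, -0.123]
contact_force: [1.8, -1.3, 5.7]
grip_width: 0.0277
gripper_force: 79.7
[[-0.753  0.256 -0.606  0.643]
 [ 0.194  0.967  0.167  0.111]
 [ 0.629  0.008 -0.777  0.024]
 [ 0.     0.     0.     1.   ]]
[0.65423249 0.10801018 0.03854188] 141.01291672906802
```

```bash
python3 -m crank '[[[0,0,0],[0,0,0]],[[0,0,0],[0,0,0]],[[0,0,0],[0,0,0]],[[0,0,0],[0,0,0]]]' 6 >/dev/null && python3 -m crank '[[[-0.1,0,0.4],[0,0,0]],[[-0.1,0,0.4],[0,0,0]],[[0,0,0.5],[0,0,0]],[[0,0,0],[0,0,0]],[[0,0,0],[0,0,0]]]' && python3 -m crank '[[[0,0,0],[0,0,0]],[[0,0,0],[0,0,0]],[[0,0,0],[0,0,0]],[[0,0,0],[0,0,0]],[[0,0,0],[0,0,0]]]' 2 100; python3 -c "
from h import *
T=now(); g=T[:3,3]-T[:3,2]*.019; print(g, T.round(3))"
```

```text
clock: 6.0
tcp_pos: [0.6347, 0.1135, 0.0106]
orientation: [-0.313, -2.442, -0.122]
contact_force: [-0.8, 0.4, 0.0]
grip_width: 0.0596
gripper_force: 0.0
clock: 6.5
tcp_pos: [0.6353, 0.1132, 0.0113]
orientation: [-0.314, -2.444, -0.122]
contact_force: [0.8, -0.7, 3.9]
grip_width: 0.028
gripper_force: 99.4
[0.64685009 0.11005479 0.02602192] [[-0.752  0.256 -0.608  0.635]
 [ 0.194  0.967  0.167  0.113]
 [ 0.63   0.008 -0.776  0.011]
 [ 0.     0.     0.     1.   ]]
```

```bash
python3 -m crank '[[[0.3,0,-0.4],[0,0,0]],[[0.8,0.01,-1],[0,0,0]],[[1.26,0.02,-1.55],[0,0,0]],[[1.26,0.02,-1.55],[0,0,0]],[[1.26,0.02,-1.55],[0,0,0]]]' && python3 -m crank '[[[1.26,0.02,-1.55],[0,0,0]],[[1.26,0.02,-1.55],[0,0,0]],[[0.5,0,-0.6],[0,0,0]],[[0,0,0],[0,0,0]],[[0,0,0],[0,0,0]]]'; python3 - <<'E'
from h import *
T=now(); grab("side","s2"); w=np.load("pics/s2.npy")
A=pose(T[:3,3]+[-.03,-.02,.13],-14.8,0); A=plan(T,A,10); 
# yaw -173 about vertical: 172.. tool x heading -8 => pose yaw 172
B=pose([.53,-.05,.27],-14.8-86,0); C=pose([.47,-.137,.27],172,0)
B=plan(A,B,19,"B"); plan(B,C,19,"C")
E
```

```text
clock: 7.0
tcp_pos: [0.6356, 0.1138, 0.091]
orientation: [-0.313, -2.444, -0.123]
contact_force: [0.2, 0.1, -4.1]
grip_width: 0.0283
gripper_force: 99.0
clock: 7.5
tcp_pos: [0.6348, 0.1133, 0.1356]
orientation: [-0.314, -2.442, -0.121]
contact_force: [-0.4, -0.2, -5.8]
grip_width: 0.0283
gripper_force: 99.0
 10 x [[0.71,-0.26,-1.14],[0.0007,-0.0683,0.0003]] end err mm [ 0.3  0.4 -0.5] r 0.612-0.645 z 0.136-0.265 max 1.14 0.0683
B 19 x [[-0.44,-0.83,-0.03],[-0,0,0.079]] end err mm [-0.1  0.   0.8] r 0.532-0.613 z 0.265-0.271 max 0.83 0.079
C 19 x [[-0.58,0.19,0],[0,0,0.0801]] end err mm [ 1.1 -0.1  0.8] r 0.491-0.535 z 0.271-0.271 max 0.58 0.0801
```

View pics/s2.png

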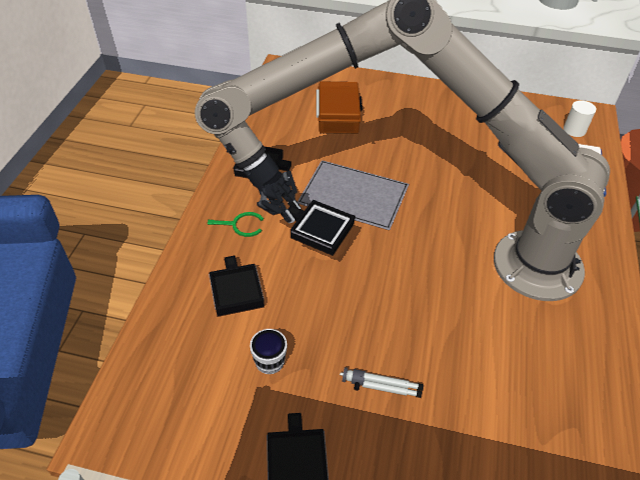

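The side view shows the tray held level at (322,226) with the filter lying in its pocket. Next I tilt to tool-vertical while lifting, then yaw by half a turn above the mat.

```bash
python3 -m crank '[[[0.71,-0.26,-1.14],[0,-0.068,0]],[[0.71,-0.26,-1.14],[0,-0.068,0]],[[0.71,-0.26,-1.14],[0,-0.068,0]],[[0.71,-0.26,-1.14],[0,-0.068,0]],[[0.71,-0.26,-1.14],[0,-0.068,0]]]' >/dev/null && python3 -m crank '[[[0.71,-0.26,-1.14],[0,-0.068,0]],[[0.71,-0.26,-1.14],[0,-0.068,0]],[[0.71,-0.26,-1.14],[0,-0.068,0]],[[0.71,-0.26,-1.14],[0,-0.068,0]],[[0.71,-0.26,-1.14],[0,-0.068,0]]]' && python3 -m crank '[[[-0.2,-0.4,0],[0,0,0.04]],[[-0.44,-0.83,0],[0,0,0.08]],[[-0.44,-0.83,0],[0,0,0.08]],[[-0.44,-0.83,0],[0,0,0.08]],[[-0.44,-0.83,0],[0,0,0.08]]]' >/dev/null && python3 -m crank '[[[-0.44,-0.83,0],[0,0,0.08]],[[-0.44,-0.83,0],[0,0,0.08]],[[-0.44,-0.83,0],[0,0,0.08]],[[-0.44,-0.83,0],[0,0,0.08]],[[-0.44,-0.83,0],[0,0,0.08]]]' >/dev/null && python3 -m crank '[[[-0.44,-0.83,0],[0,0,0.08]],[[-0.44,-0.83,0],[0,0,0.08]],[[-0.44,-0.83,0],[0,0,0.08]],[[-0.44,-0.83,0],[0,0,0.08]],[[-0.44,-0.83,0],[0,0,0.08]]]' >/dev/null && python3 -m crank '[[[-0.44,-0.83,0],[0,0,0.08]],[[-0.44,-0.83,0],[0,0,0.08]],[[-0.44,-0.83,0],[0,0,0.08]],[[-0.44,-0.83,0],[0,0,0.08]],[[0,0,0],[0,0,0]]]'; python3 - <<'E'
from h import *
T=now(); print(T.round(3),monitor.get_obs()["joints"].round(2))
C=pose([.47,-.137,.27],172,0);plan(T,C,19,"C")
E
```

```text
clock: 8.55
tcp_pos: [0.6039, 0.0933, 0.2648]
orientation: [-0.404, -3.113, -0.011]
contact_force: [0.7, 0.0, -4.2]
grip_width: 0.028
gripper_force: 99.7
clock: 10.55
tcp_pos: [0.5314, -0.0485, 0.2629]
orientation: [-2.395, -2.018, -0.002]
contact_force: [0.8, 0.3, -5.2]
grip_width: 0.0284
gripper_force: 99.9
[[ 0.17   0.986 -0.006  0.531]
 [ 0.986 -0.169  0.008 -0.048]
 [ 0.007 -0.007 -1.     0.263]
 [ 0.     0.     0.     1.   ]] [ 0.37  0.25 -0.46  1.83  0.11  1.1  -0.3 ]
C 19 x [[-0.6,0.18,-0.04],[-0.0006,-0,0.0811]] end err mm [-0.1  0.2  0. ] r 0.489-0.536 z 0.263-0.270 max 0.6 0.0811
```

```bash
python3 -m crank '[[[-0.6,0.18,-0.04],[0,0,0.0811]],[[-0.6,0.18,-0.04],[0,0,0.0811]],[[-0.6,0.18,-0.04],[0,0,0.0811]],[[-0.6,0.18,-0.04],[0,0,0.0811]],[[-0.6,0.18,-0.04],[0,0,0.0811]]]' >/dev/null && python3 -m crank '[[[-0.6,0.18,-0.04],[0,0,0.0811]],[[-0.6,0.18,-0.04],[0,0,0.0811]],[[-0.6,0.18,-0.04],[0,0,0.0811]],[[-0.6,0.18,-0.04],[0,0,0.0811]],[[-0.6,0.18,-0.04],[0,0,0.0811]]]' >/dev/null && python3 -m crank '[[[-0.6,0.18,-0.04],[0,0,0.0811]],[[-0.6,0.18,-0.04],[0,0,0.0811]],[[-0.6,0.18,-0.04],[0,0,0.0811]],[[-0.6,0.18,-0.04],[0,0,0.0811]],[[-0.6,0.18,-0.04],[0,0,0.0811]]]' >/dev/null && python3 -m crank '[[[-0.6,0.18,-0.04],[0,0,0.0811]],[[-0.6,0.18,-0.04],[0,0,0.0811]],[[-0.6,0.18,-0.04],[0,0,0.0811]],[[-0.6,0.18,-0.04],[0,0,0.0811]],[[0,0,0],[0,0,0]]]'
cat >> h.py <<'E'
def trayX():
    Tg=np.eye(4); Tg[:3,:3]=np.array([[-.752,.256,-.608],[.194,.967,.167],[.63,.008,-.776]]); Tg[:3,:3]=Ro.from_matrix(Tg[:3,:3]).as_matrix(); Tg[:3,3]=[.6353,.1132,.0113]
    g=Tg[:3,3]-Tg[:3,2]*.019; y=Tg[:3,1]; a=np.arctan2(-y[0],y[1]); h=np.array([np.cos(a),np.sin(a),0])
    W=np.eye(4); W[:3,:3]=Ro.from_euler("z",a).as_matrix(); W[:3,3]=[*(g-.0857*h)[:2],0]; return np.linalg.inv(Tg)@W
def stand(foot,yaw,lean=-4):
    """tray pose standing, foot point at foot; handle dir up; open side faces -heading(yaw) ; lean deg forward"""
    a=np.radians(yaw); h=np.array([np.cos(a),np.sin(a),0]); Z=np.array([0,0,1.]); l=np.radians(lean)
    x=np.cos(l)*Z-np.sin(l)*h; z=-np.cos(l)*h-np.sin(l)*Z; W=np.eye(4); W[:3,:3]=np.stack([x,np.cross(z,x),z],1)
    W[:3,3]=np.array(foot)-W[:3,:3]@[-.06,0,.0165]; return W
E
python3 - <<'E'
from h import *
X=trayX(); T=now(); print(T.round(3),monitor.get_obs()["joints"].round(2))
S=stand([.4745,-.1373,.065],172); G=S@np.linalg.inv(X); print(G.round(3)); plan(T,G,12)
W=T@X; print("tray x now",W[:3,0].round(3))
E
```

```text
clock: 12.55
tcp_pos: [0.4711, -0.136, 0.2705]
orientation: [-3.125, 0.215, 0.007]
contact_force: [0.2, 0.2, -4.9]
grip_width: 0.0285
gripper_force: 99.9
[[ 0.991 -0.137 -0.004  0.471]
 [-0.137 -0.991  0.009 -0.136]
 [-0.005 -0.009 -1.     0.27 ]
 [ 0.     0.     0.     1.   ]] [ 0.35  0.15 -0.21  1.92  0.02  1.08 -1.58]
[[ 0.677 -0.131 -0.724  0.46 ]
 [-0.09  -0.991  0.096 -0.135]
 [-0.731  0.001 -0.683  0.198]
 [ 0.     0.     0.     1.   ]]
 12 x [[0.14,0.01,0.61],[-0.0009,-0.0678,-0.0001]] end err mm [-0.2  0.   0.2] r 0.479-0.493 z 0.198-0.270 max 0.61 0.0678
tray x now [-0.767  0.1    0.634]
```

```bash
python3 -m crank '[[[0.14,0.01,0.6],[0,-0.0678,0]],[[0.14,0.01,0.6],[-0.001,-0.0678,0]],[[0.14,0.01,0.61],[-0.001,-0.0678,0]],[[0.14,0.01,0.61],[-0.001,-0.0678,0]],[[0.14,0.01,0.61],[-0.001,-0.0678,0]]]' >/dev/null && python3 -m crank '[[[0.14,0.01,0.61],[-0.001,-0.0678,0]],[[0.14,0.01,0.61],[-0.001,-0.0678,0]],[[0.14,0.01,0.61],[-0.001,-0.0678,0]],[[0.14,0.01,0.61],[-0.001,-0.0678,0]],[[0.14,0.01,0.61],[-0.001,-0.0678,0]]]' >/dev/null && python3 -m crank '[[[0.14,0.01,0.61],[-0.001,-0.0678,0]],[[0.14,0.01,0.61],[-0.001,-0.0678,0]],[[0,0,0],[0,0,0]],[[0,0,0],[0,0,0]],[[0,0,0],[0,0,0]]]'
python3 - <<'E'
from h import *
X=trayX(); T=now(); print(T.round(3),monitor.get_obs()["joints"].round(2))
W=T@X; print("tray x",W[:3,0].round(3),"z",W[:3,2].round(3),"foot",(W@[-.06,0,.0165,1]).round(4))
for n in("side","top"): grab(n,n+"3")
p=cv2.imread("pics/side3.png")[120:290,280:500]; q=cv2.imread("pics/top3.png")[200:340,330:480]
cv2.imwrite("pics/c3.png",np.hstack([cv2.resize(p,(440,340)),cv2.resize(q,(364,340))])[:,:800])
E
```

```text
clock: 14.05
tcp_pos: [0.4619, -0.1355, 0.1997]
orientation: [-2.833, 0.188, 1.218]
contact_force: [0.4, 0.5, -4.9]
grip_width: 0.0283
gripper_force: 100.1
[[ 0.682 -0.132 -0.719  0.462]
 [-0.091 -0.991  0.095 -0.135]
 [-0.726  0.001 -0.688  0.2  ]
 [ 0.     0.     0.     1.   ]] [ 0.25  0.68 -0.16  1.54  0.07  1.74 -1.63]
tray x [-0.076  0.011  0.997] z [ 0.987 -0.139  0.077] foot [ 0.4772 -0.1375  0.0668  1.    ]
```

View pics/c3.png

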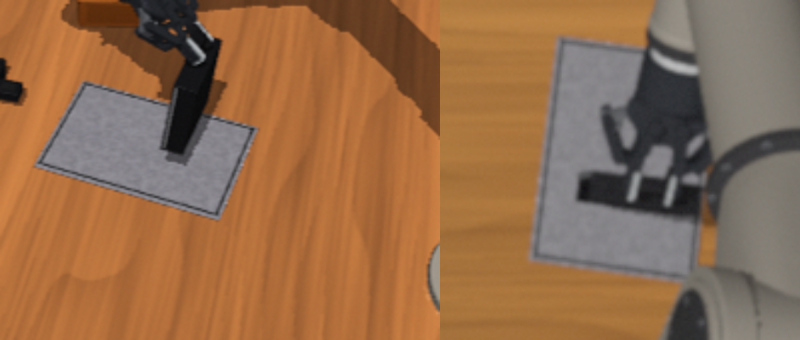

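The left crop (side view) shows the tray hanging upright over the mat, foot at about (175,150). I'll check its real lean with a plane fit on the filter front in the wrist depth.

```bash
python3 - <<'E'
from h import *
X=trayX(); W=now()@X; p,d,w=grab("wrist","w4"); w=w[d>0]; 
l=(w-W[:3,3])@W[:3,:3]
for nm,x0,x1,y0,y1,z0,z1 in(("frame/pane",-52,52,-52,52,10,40),("rim top",-60,60,-60,60,29,40),("pane",-38,38,-38,38,10,27.5)):
    s=l[(l[:,0]>x0/1e3)&(l[:,0]<x1/1e3)&(abs(l[:,1])<y1/1e3)&(l[:,2]>z0/1e3)&(l[:,2]<z1/1e3)]
    if len(s)<50: print(nm,len(s)); continue
    c=s.mean(0); n=np.linalg.svd(s-c,full_matrices=False)[2][2]; n*=np.sign(n[2]); print(nm,len(s),(c*1000).round(1),"normal in assumed tray frame deg x,y",np.degrees(n[:2]).round(2),"x rng",np.percentile(s[:,0]*1e3,[1,99]).round(),"y",np.percentile(s[:,1]*1e3,[1,99]).round())
rim=l[(l[:,2]>.03)&(l[:,2]<.04)&(abs(l[:,1])<.07)&(l[:,0]<.07)&(l[:,0]>-.08)]
print("rim x,y range",np.percentile(rim[:,0]*1e3,[.5,99.5]).round(1),np.percentile(rim[:,1]*1e3,[.5,99.5]).round(1))
E
```

```text
frame/pane 45786 [ 1.4  1.9 23.9] normal in assumed tray frame deg x,y [-0.79 -0.36] x rng [-51.  46.] y [-47.  51.]
rim top 19416 [ 9.1  2.3 32.4] normal in assumed tray frame deg x,y [-0.2  0. ] x rng [-60.  59.] y [-59.  59.]
pane 23487 [ 1.9 -0.1 22.3] normal in assumed tray frame deg x,y [-0.01 -0.28] x rng [-37.  35.] y [-37.  37.]
rim x,y range [-63.   69.5] [-60.2  60.2]
```

View pics/w4.png

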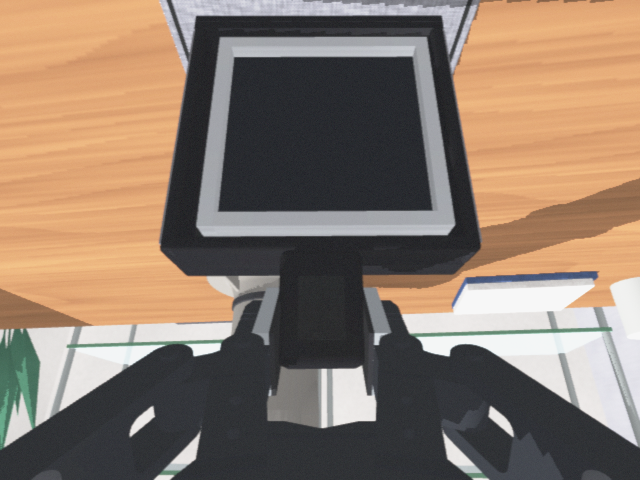

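The wrist view shows the filter seated in its pocket (white frame from (200,40) to (455,235)). The plane fit matches the assumed tray pose to within 0.3°. Lowering now.

```bash
python3 - <<'E'
from h import *
X=trayX(); T=now()
S=stand([.476,-.1373,.010],172); G=S@np.linalg.inv(X); plan(T,G,5)
S2=stand([.476,-.1373,.003],172)@np.linalg.inv(X); plan(G,S2,7)
E
```

```text
5 x [[0.83,-0.01,0.78],[-0,-0.0013,-0.0002]] end err mm [0.  0.2 0.2] r 0.481-0.481 z 0.143-0.200 max 0.83 0.0013
 7 x [[0.07,-0,0.07],[-0,-0,-0]] end err mm [-0.2  0.   0.1] r 0.481-0.481 z 0.136-0.143 max 0.07 0.0
```

```bash
python3 -m crank '[[[0.83,-0.01,0.78],[0,-0.0013,0]],[[0.83,-0.01,0.78],[0,-0.0013,0]],[[0.83,-0.01,0.78],[0,-0.0013,0]],[[0.83,-0.01,0.78],[0,-0.0013,0]],[[0.83,-0.01,0.78],[0,-0.0013,0]]]' >/dev/null && python3 -m crank '[[[0,0,0],[0,0,0]],[[0.07,0,0.07],[0,0,0]],[[0.07,0,0.07],[0,0,0]],[[0,0,0],[0,0,0]]]' && python3 -m crank '[[[0.07,0,0.07],[0,0,0]],[[0,0,0],[0,0,0]]]' &&  python3 -m crank '[[[0.07,0,0.07],[0,0,0]],[[0,0,0],[0,0,0]]]'; python3 -c "
from h import *
W=now()@trayX(); print('tray x',W[:3,0].round(3),'z',W[:3,2].round(3),'foot',(W@[-.06,0,.0165,1]).round(4))"
```

```text
clock: 15.1
tcp_pos: [0.4612, -0.1352, 0.1406]
orientation: [-2.828, 0.189, 1.231]
contact_force: [-0.6, 0.6, -4.8]
grip_width: 0.0281
gripper_force: 100.2
clock: 15.3
tcp_pos: [0.4611, -0.135, 0.1404]
orientation: [-2.828, 0.189, 1.232]
contact_force: [-0.2, 1.5, 3.7]
grip_width: 0.0281
gripper_force: 100.9
clock: 15.5
tcp_pos: [0.4611, -0.1348, 0.1403]
orientation: [-2.827, 0.189, 1.233]
contact_force: [0.7, 1.3, 10.5]
grip_width: 0.0285
gripper_force: 101.4
tray x [-0.066  0.01   0.998] z [ 0.988 -0.14   0.067] foot [ 0.4751 -0.1368  0.0072  1.    ]
```

```bash
python3 -m crank '[[[-0.05,0,-0.05],[0,0,0]],[[0,0,0],[0,0,0]]]' && python3 -m crank '[[[0,0,0],[0,0,0]],[[0,0,0],[0,0,0]],[[0,0,0],[0,0,0]]]' 3.4 && python3 -m crank '[[[0,0,0],[0,0,0]],[[0,0,0],[0,0,0]],[[0,0,0],[0,0,0]],[[0,0,0],[0,0,0]]]' 6 && python3 -m crank '[[[0,0,-0.5],[0,0,0]],[[0,0,-1],[0,0,0]],[[0,0,-2],[0,0,0]],[[0,0,-2],[0,0,0]],[[0,0,-2],[0,0,0]]]' && python3 -m crank '[[[0,0,-1],[0,0,0]],[[0,0,0],[0,0,0]],[[0,0,0],[0,0,0]]]' 8.5; python3 - <<'E'
from h import *
p,d,w=grab("wrist","w5"); W=stand([.4751,-.1368,.005],172)
q=w[(d>0)]; l=(q-W[:3,3])@W[:3,:3]
s=l[(abs(l[:,0])<.06)&(abs(l[:,1])<.06)&(l[:,2]>.029)&(l[:,2]<.04)]; c=s.mean(0); n=np.linalg.svd(s-c,full_matrices=False)[2][2]; n*=np.sign(n[2]); print("rim",len(s),(c*1e3).round(1),np.degrees(n[:2]).round(2))
h=l[(l[:,0]>.065)&(l[:,0]<.11)&(abs(l[:,1])<.025)&(l[:,2]>.026)&(l[:,2]<.042)]; print("handle",len(h),np.percentile(h*1e3,[1,50,99],axis=0).round(1))
E
```

```text
clock: 15.7
tcp_pos: [0.4611, -0.1349, 0.1404]
orientation: [-2.827, 0.189, 1.232]
contact_force: [0.3, 1.8, 7.2]
grip_width: 0.0284
gripper_force: 101.1
clock: 16.0
tcp_pos: [0.4609, -0.1352, 0.139]
orientation: [-2.827, 0.189, 1.232]
contact_force: [-0.2, -0.2, 0.1]
grip_width: 0.0341
gripper_force: 0.0
clock: 16.4
tcp_pos: [0.461, -0.1351, 0.1391]
orientation: [-2.827, 0.189, 1.232]
contact_force: [0.6, 0.2, 0.2]
grip_width: 0.0596
gripper_force: 0.0
clock: 16.9
tcp_pos: [0.5166, -0.1424, 0.1914]
orientation: [-2.828, 0.189, 1.231]
contact_force: [1.0, 0.3, -0.0]
grip_width: 0.06
gripper_force: 0.0
clock: 17.2
tcp_pos: [0.5224, -0.1432, 0.1967]
orientation: [-2.827, 0.189, 1.233]
contact_force: [-0.1, -0.1, -0.5]
grip_width: 0.0852
gripper_force: 0.0
rim 10678 [ 3.5  1.8 32.3] [-0.03  0.03]
handle 3355 [[ 65.4 -14.5  27.2]
 [ 84.   -0.   34. ]
 [ 99.2  14.6  35.6]]
```

View pics/w5.png

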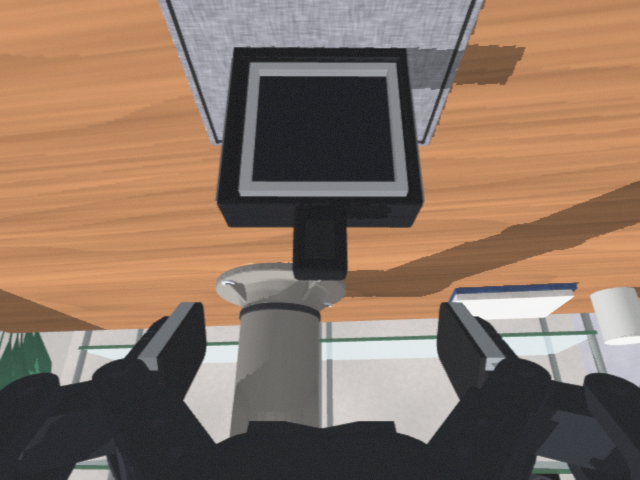

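The wrist view shows the tray standing free on the mat, handle at (320,240), filter in its pocket. Measured rim lean matches the 4° to within 0.1°. Regrasping from above next.

```bash
python3 - <<'E'
from h import *
W=stand([.4751,-.1368,.005],172); g=(W@[.086,0,.024,1])[:3]; print(g)
A=graspT(g,172,-2,.075); T=plan(now(),A,10); plan(T,graspT(g,172,-2),5)
E
```

```text
[ 0.47242359 -0.13642385  0.15116752]
 10 x [[-0.53,0,0.13],[0.0004,0.0858,0.0006]] end err mm [ 0.1  0.  -0.3] r 0.490-0.541 z 0.197-0.209 max 0.53 0.0858
 5 x [[-0,0,1.49],[0,-0,-0]] end err mm [0.1 0.  0.2] r 0.490-0.492 z 0.132-0.207 max 1.49 0.0
```

```bash
python3 -m crank '[[[-0.53,0,0.13],[0,0.0858,0]],[[-0.53,0,0.13],[0,0.0858,0]],[[-0.53,0,0.13],[0,0.0858,0]],[[-0.53,0,0.13],[0,0.0858,0]],[[-0.53,0,0.13],[0,0.0858,0]]]' >/dev/null && python3 -m crank '[[[-0.53,0,0.13],[0,0.0858,0]],[[-0.53,0,0.13],[0,0.0858,0]],[[-0.53,0,0.13],[0,0.0858,0]],[[-0.53,0,0.13],[0,0.0858,0]],[[-0.53,0,0.13],[0,0.0858,0]]]' >/dev/null && python3 -m crank '[[[0,0,0],[0,0,0]],[[0,0,0],[0,0,0]],[[0,0,0],[0,0,0]]]' 7; python3 - <<'E'
from h import *
print(monitor.get_obs()["joints"].round(2))
g=[.4724,-.1364,.1512]; T=now(); plan(T,graspT(g,172,-2),6)
E
```

```text
clock: 18.55
tcp_pos: [0.472, -0.1363, 0.2073]
orientation: [3.131, -0.208, 0.056]
contact_force: [0.2, 0.4, -0.4]
grip_width: 0.0698
gripper_force: 0.0
[ 0.35  0.2  -0.22  2.02  0.06  0.89 -1.6 ]
 6 x [[-0.03,-0,1.25],[0.0002,-0.0001,0.0012]] end err mm [-0.2 -0.   0.1] r 0.491-0.492 z 0.132-0.207 max 1.25 0.0012
```

```bash
python3 -m crank '[[[-0.03,0,1.25],[0,0,0.001]],[[-0.03,0,1.25],[0,0,0.001]],[[-0.03,0,1.25],[0,0,0.001]],[[-0.03,0,1.25],[0,0,0.001]],[[-0.03,0,1.25],[0,0,0.001]]]' >/dev/null && python3 -m crank '[[[-0.03,0,1.25],[0,0,0.001]],[[0,0,0],[0,0,0]],[[0,0,0],[0,0,0]]]' && python3 -m crank '[[[0,0,0],[0,0,0]],[[0,0,0],[0,0,0]],[[0,0,0],[0,0,0]],[[0,0,0],[0,0,0]]]' 3.6 20 && python3 -m crank '[[[0,0,0],[0,0,0]],[[0,0,0],[0,0,0]],[[0,0,0],[0,0,0]]]' 2 20 && python3 -m crank '[[[0,0,0],[0,0,0]],[[0,0,0],[0,0,0]],[[0,0,0],[0,0,0]]]' 2 100; python3 - <<'E'
from h import *
T=now(); np.save("Tg2.npy",T); print(T.round(4))
W=stand([.4751,-.1368,.005],172); X=np.linalg.inv(T)@W; np.save("X2.npy",X)
p,d,w=grab("wrist","w6"); q=w[d>0]; l=(q-W[:3,3])@W[:3,:3]
s=l[(l[:,0]<.06)&(l[:,0]>-.065)&(abs(l[:,1])<.06)&(l[:,2]>.029)&(l[:,2]<.04)]; c=s.mean(0); n=np.linalg.svd(s-c,full_matrices=False)[2][2]; n*=np.sign(n[2]); print("rim",len(s),(c*1e3).round(1),np.degrees(n[:2]).round(2))
# hinge: rotate tray about front foot rim edge
def tip(a,lift=0,back=0):
    e=(W@[-.0613,0,.033,1])[:3]; y=W[:3,1]; R=Ro.from_rotvec(y*np.radians(a)).as_matrix(); V=W.copy(); V[:3,:3]=R@W[:3,:3]; V[:3,3]=e+R@(W[:3,3]-e)+np.array([0,0,lift]); return V
print("edge",(W@[-.0613,0,.033,1])[:3],"x after tip20",tip(20)[:3,0].round(2))
Xi=np.linalg.inv(X)
t0=plan(T,tip(0,.002)@Xi,2); t1=plan(tip(0,.002)@Xi,tip(14,.002)@Xi,10,"14"); t2=plan(t1,tip(40,.002)@Xi,20,"40")
E
```

```text
clock: 19.35
tcp_pos: [0.4721, -0.1365, 0.132]
orientation: [3.13, -0.218, 0.056]
contact_force: [-1.0, -0.1, -0.0]
grip_width: 0.0703
gripper_force: 0.0
clock: 19.75
tcp_pos: [0.4723, -0.1366, 0.1326]
orientation: [3.13, -0.218, 0.058]
contact_force: [-0.2, -0.1, -0.0]
grip_width: 0.0358
gripper_force: 0.0
clock: 20.05
tcp_pos: [0.4724, -0.1363, 0.1325]
orientation: [3.13, -0.217, 0.057]
contact_force: [-1.2, 1.9, 2.7]
grip_width: 0.0294
gripper_force: 26.3
clock: 20.35
tcp_pos: [0.4726, -0.1363, 0.1327]
orientation: [3.13, -0.217, 0.058]
contact_force: [-0.3, 2.1, 5.6]
grip_width: 0.0285
gripper_force: 99.0
[[ 0.9897 -0.1382  0.0365  0.4726]
 [-0.138  -0.9904 -0.0062 -0.1363]
 [ 0.037   0.0011 -0.9993  0.1327]
 [ 0.      0.      0.      1.    ]]
rim 10454 [ 6.2  1.5 32.9] [0.82 0.05]
edge [ 0.49148942 -0.13910338  0.00485415] x after tip20 [-0.4   0.06  0.91]
 2 x [[0,0,-0.1],[0,0,-0]] end err mm [-0.1  0.  -0. ] r 0.492-0.492 z 0.133-0.135 max 0.1 0.0
14 10 x [[-0.31,-0,0.04],[-0,0.0244,0]] end err mm [ 0.3 -0.1 -0. ] r 0.462-0.492 z 0.126-0.135 max 0.31 0.0244
40 20 x [[-0.29,-0,0.03],[-0,0.0227,0]] end err mm [-0.  -0.1  1.1] r 0.415-0.462 z 0.094-0.126 max 0.29 0.0227
```

```bash
cat > tip.py <<'E'
from h import *
W=stand([.4751,-.1368,.005],172); X=np.load("X2.npy"); Xi=np.linalg.inv(X)
def tip(a,lift=0.,back=0.):
    e=(W@[-.0613,0,.033,1])[:3]; y=W[:3,1]; R=Ro.from_rotvec(-y*np.radians(a)).as_matrix(); V=W.copy(); V[:3,:3]=R@W[:3,:3]
    h=np.array([np.cos(np.radians(172)),np.sin(np.radians(172)),0]); V[:3,3]=e+R@(W[:3,3]-e)+np.array([0,0,lift])+back*h; return V
E
python3 - <<'E'
from tip import *
print(tip(20)[:3,0].round(2)); T=now()
t=plan(T,tip(0,.002)@Xi,2); t=plan(t,tip(15,.002)@Xi,10,"15"); t=plan(t,tip(22,.002)@Xi,5,"22"); t=plan(t,tip(45,.002)@Xi,15,"45")
E
```

```text
[ 0.27 -0.04  0.96]
 2 x [[0,0,-0.1],[0,-0,0]] end err mm [-0.1  0.   0. ] r 0.492-0.492 z 0.133-0.135 max 0.1 0.0
15 10 x [[0.34,0,-0.03],[0,-0.0262,-0]] end err mm [ 0.2  0.  -0.3] r 0.492-0.525 z 0.135-0.136 max 0.34 0.0262
22 5 x [[0.31,0,-0.04],[0.0001,-0.0244,-0.0001]] end err mm [0.1 0.1 0.1] r 0.525-0.541 z 0.133-0.135 max 0.31 0.0244
45 15 x [[0.34,0,-0.03],[0,-0.0268,-0]] end err mm [-0.7  0.2 -0. ] r 0.541-0.586 z 0.111-0.133 max 0.34 0.0268
```

```bash
python3 -m crank '[[[0,0,-0.1],[0,0,0]],[[0,0,-0.1],[0,0,0]],[[0.34,0,-0.03],[0,-0.0262,0]],[[0.34,0,-0.03],[0,-0.0262,0]],[[0.34,0,-0.03],[0,-0.0262,0]]]' && python3 -m crank '[[[0.34,0,-0.03],[0,-0.0262,0]],[[0.34,0,-0.03],[0,-0.0262,0]],[[0.34,0,-0.03],[0,-0.0262,0]],[[0.34,0,-0.03],[0,-0.0262,0]],[[0.34,0,-0.03],[0,-0.0262,0]]]' >/dev/null && python3 -m crank '[[[0.34,0,-0.03],[0,-0.0262,0]],[[0.34,0,-0.03],[0,-0.0262,0]],[[0.31,0,-0.04],[0,-0.0244,0]],[[0.31,0,-0.04],[0,-0.0244,0]],[[0.31,0,-0.04],[0,-0.0244,0]]]' && python3 -m crank '[[[0.31,0,-0.04],[0,-0.0244,0]],[[0.31,0,-0.04],[0,-0.0244,0]],[[0,0,0],[0,0,0]],[[0,0,0],[0,0,0]],[[0,0,0],[0,0,0]]]'; python3 - <<'E'
from tip import *
V=now()@X; print("x",V[:3,0].round(3),"edge z",(V@[-.0613,0,.033,1])[2].round(4))
p,d,w=grab("wrist","w7"); grab("side","s7")
hsv=cv2.cvtColor(p,cv2.COLOR_RGB2HSV); wh=(hsv[...,1]<60)&(hsv[...,2]>150)&(d>0)&(np.hypot(w[...,0]-.52,w[...,1]+.14)<.15)
q=w[wh]; print(len(q),np.percentile(q*1000,[2,50,98],axis=0).round())
E
```

```text
clock: 20.9
tcp_pos: [0.4814, -0.1383, 0.1347]
orientation: [-3.132, 0.219, 0.07]
contact_force: [-0.4, -0.8, -4.5]
grip_width: 0.0291
gripper_force: 98.9
clock: 21.9
tcp_pos: [0.5149, -0.143, 0.1328]
orientation: [-3.08, 0.215, 0.466]
contact_force: [0.4, -0.2, -3.5]
grip_width: 0.0287
gripper_force: 103.5
clock: 22.4
tcp_pos: [0.5207, -0.1436, 0.1321]
orientation: [-3.065, 0.214, 0.538]
contact_force: [0.4, -0.2, -2.3]
grip_width: 0.0287
gripper_force: 103.5
x [ 0.307 -0.043  0.951] edge z 0.0064
50503 [[ 486. -243.    4.]
 [ 581. -130.    5.]
 [ 619.  -50.   18.]]
```

View pics/w7.png

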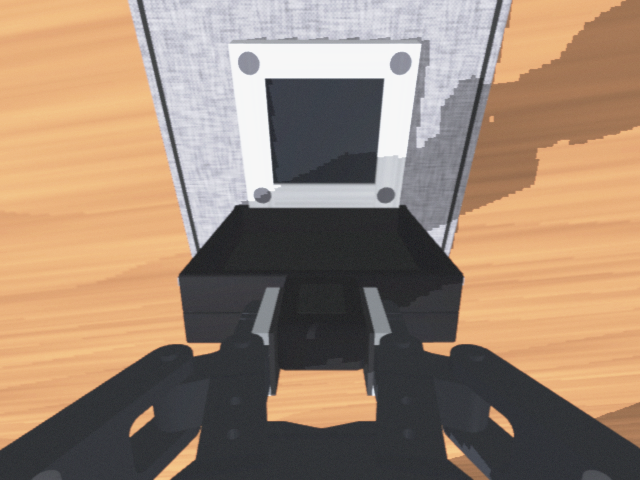

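The wrist view shows the filter tumbled out, back up (magnets at (249,63), (400,63), (263,195) and (386,195)), with its near edge at the tray lip. I'll check its tilt and plan the withdrawal.

```bash
cat > fm.py <<'E'
from h import *
def filt(p,d,w):
    hsv=cv2.cvtColor(p,cv2.COLOR_RGB2HSV); m=(hsv[...,1]<40)&(hsv[...,2]>170)&(d>0)&(np.hypot(w[...,0]-.55,w[...,1]+.14)<.13)&(w[...,2]>.0125)
    m=cv2.morphologyEx(m.astype(np.uint8),cv2.MORPH_OPEN,np.ones((3,3))); c=max(cv2.findContours(m,0,2)[0],key=cv2.contourArea); k=np.zeros_like(m); cv2.drawContours(k,[c],-1,1,-1); q=w[(m>0)&(k>0)]
    c0=q.mean(0); n=np.linalg.svd(q-c0,full_matrices=False)[2][2]; n*=np.sign(n[2]); rc=cv2.minAreaRect((q[:,:2]*1000).astype(np.float32))
    print("filter n",len(q),"rect",rc,"z",np.percentile(q[:,2]*1e3,[2,50,98]).round(1),"tilt deg",np.degrees(n[:2]).round(2))
E
python3 - <<'E'
from fm import *
from tip import *
o=monitor.get_obs(); p=cv2.imread("pics/w7.png")[:,:,::-1].copy(); d=np.load("pics/w7.npy"); filt(p,d,pts("wrist",d,o))
V=now()@X; print("lip inner edge",(V@[-.053,0,.033,1]).round(4),"outer",(V@[-.0613,0,.033,1]).round(4))
T=now(); h=np.array([np.cos(np.radians(172)),np.sin(np.radians(172)),0])
A=T.copy(); A[:3,3]+=.035*h+[0,0,.000]; t=plan(T,A,7,"back"); t=plan(t,tip(0,.004,.04)@Xi,10,"up"); t=plan(t,tip(0,-.002,.04)@Xi,6,"down")
E
```

```text
filter n 15088 rect ((545.9503173828125, -149.54087829589844), (100.50234985351562, 100.61676025390625), 82.04487609863281) z [15.6 17.2 18.6] tilt deg [0.01 0.01]
lip inner edge [ 0.4934 -0.1399  0.0145  1.    ] outer [ 0.4909 -0.1395  0.0066  1.    ]
back 7 x [[-0.47,-0,0.17],[-0,-0,0]] end err mm [ 0. -0.  0.] r 0.506-0.540 z 0.132-0.132 max 0.47 0.0
up 10 x [[-0.54,-0,0.05],[0,0.0384,-0]] end err mm [-0.  -0.5  0.1] r 0.452-0.506 z 0.132-0.138 max 0.54 0.0384
down 6 x [[-0,-0.01,0.1],[0.0001,0.0001,-0.0001]] end err mm [0.3 0.1 0.1] r 0.452-0.453 z 0.131-0.137 max 0.1 0.0001
```

The filter lies flat (top at 17.2 mm, 0° tilt), well inside the mat. Withdrawing the tray and standing it up again 30 mm back.

```bash
python3 -m crank '[[[-0.2,0,0.05],[0,0,0]],[[-0.47,0,0.12],[0,0,0]],[[-0.47,0,0.12],[0,0,0]],[[-0.47,0,0.12],[0,0,0]],[[-0.47,0,0.12],[0,0,0]]]' && python3 -m crank '[[[-0.47,0,0.12],[0,0,0]],[[-0.2,0,0.05],[0,0,0]],[[0,0,0],[0,0,0]],[[0,0,0],[0,0,0]]]'; python3 - <<'E'
from tip import *
T=now(); V=T@X; print("edge",(V@[-.0613,0,.033,1]).round(4)); print(monitor.get_obs()["contact_force"].round(1))
t=plan(T,tip(0,.004,.03)@Xi,10,"up"); t=plan(t,tip(0,-.002,.03)@Xi,6,"down")
E
```

```text
clock: 23.0
tcp_pos: [0.4993, -0.1404, 0.1344]
orientation: [-3.065, 0.214, 0.538]
contact_force: [-0.6, 0.2, -3.3]
grip_width: 0.0289
gripper_force: 103.5
clock: 23.4
tcp_pos: [0.4933, -0.1395, 0.1351]
orientation: [-3.065, 0.214, 0.538]
contact_force: [0.1, 0.2, -3.6]
grip_width: 0.0287
gripper_force: 103.5
edge [ 0.4634 -0.1355  0.0094  1.    ]
[ 0.1  0.2 -3.6]
up 10 x [[-0.51,-0,0.07],[0,0.0384,-0]] end err mm [-0.2 -0.3  0.3] r 0.462-0.513 z 0.135-0.139 max 0.51 0.0384
down 6 x [[-0,-0.01,0.1],[0,0.0001,-0]] end err mm [0.1 0.3 0.3] r 0.462-0.462 z 0.131-0.137 max 0.1 0.0001
```

```bash
python3 -m crank '[[[-0.51,0,0.07],[0,0.0384,0]],[[-0.51,0,0.07],[0,0.0384,0]],[[-0.51,0,0.07],[0,0.0384,0]],[[-0.51,0,0.07],[0,0.0384,0]],[[-0.51,0,0.07],[0,0.0384,0]]]' >/dev/null && python3 -m crank '[[[-0.51,0,0.07],[0,0.0384,0]],[[-0.51,0,0.07],[0,0.0384,0]],[[-0.51,0,0.07],[0,0.0384,0]],[[-0.51,0,0.07],[0,0.0384,0]],[[-0.51,0,0.07],[0,0.0384,0]]]' && python3 -m crank '[[[0,0,0],[0,0,0]],[[0,0,0],[0,0,0]],[[0,0,0],[0,0,0]]]'; python3 - <<'E'
from tip import *
p,d,w=grab("wrist","w8"); T=now(); V=T@X; print("edge",(V@[-.0613,0,.033,1]).round(4),"x",V[:3,0].round(3),"y",V[:3,1].round(4))
l=(w[d>0]-V[:3,3])@V[:3,:3]
s=l[(l[:,0]<.06)&(l[:,0]>-.062)&(abs(l[:,1])<.06)&(l[:,2]>.026)&(l[:,2]<.04)]; c=s.mean(0); n=np.linalg.svd(s-c,full_matrices=False)[2][2]; n*=np.sign(n[2]); print("rim",len(s),(c*1e3).round(1),np.degrees(n[:2]).round(2))
t=plan(T,tip(0,0,.03)@Xi,5,"down")
E
```

```text
clock: 24.4
tcp_pos: [0.4423, -0.1324, 0.1371]
orientation: [3.13, -0.218, 0.059]
contact_force: [-0.5, -0.8, -3.0]
grip_width: 0.0286
gripper_force: 103.5
clock: 24.7
tcp_pos: [0.4434, -0.1324, 0.1372]
orientation: [3.13, -0.217, 0.057]
contact_force: [0.1, -0.1, -2.8]
grip_width: 0.0287
gripper_force: 103.5
edge [ 0.4622 -0.1352  0.0093  1.    ] x [-0.068  0.01   0.998] y [-0.1393 -0.9903  0.    ]
rim 9769 [18.3  0.7 31.6] [-0.16 -0.07]
down 5 x [[-0.01,-0,0.09],[0,0.0001,-0]] end err mm [ 0.2 -0.3 -0.1] r 0.462-0.463 z 0.133-0.137 max 0.09 0.0001
```

```bash
python3 -m crank '[[[0,0,0.1],[0,0,0]],[[0,0,0.1],[0,0,0]],[[0,0,0.1],[0,0,0]],[[0,0,0],[0,0,0]]]' && python3 -m crank '[[[0,0,0.1],[0,0,0]],[[0,0,0],[0,0,0]]]' && python3 -m crank '[[[0,0,0.06],[0,0,0]],[[0,0,0],[0,0,0]]]'
```

```text
clock: 25.15
tcp_pos: [0.4425, -0.1324, 0.1337]
orientation: [3.13, -0.218, 0.056]
contact_force: [-0.3, 0.5, -3.1]
grip_width: 0.0284
gripper_force: 103.5
clock: 25.35
tcp_pos: [0.4426, -0.1324, 0.1329]
orientation: [3.13, -0.218, 0.057]
contact_force: [0.3, -0.3, -3.5]
grip_width: 0.0285
gripper_force: 103.5
clock: 25.55
tcp_pos: [0.4429, -0.1324, 0.1327]
orientation: [3.13, -0.218, 0.057]
contact_force: [-1.0, 0.9, 2.9]
grip_width: 0.0283
gripper_force: 104.3
```

Contact is at 2.9 N with the right lean. Releasing gently, then retreating upward.

```bash
python3 -m crank '[[[0,0,0],[0,0,0]],[[0,0,0],[0,0,0]]]' 2 20 && python3 -m crank '[[[0,0,0],[0,0,0]],[[0,0,0],[0,0,0]],[[0,0,0],[0,0,0]]]' 3.4 && python3 -m crank '[[[0,0,0],[0,0,0]],[[0,0,0],[0,0,0]],[[0,0,0],[0,0,0]],[[0,0,0],[0,0,0]]]' 6 && python3 -m crank '[[[0,0,-0.5],[0,0,0]],[[0,0,-1],[0,0,0]],[[0,0,-2],[0,0,0]],[[0,0,-3],[0,0,0]],[[0,0,-3],[0,0,0]]]' && python3 -m crank '[[[0,0,-3],[0,0,0]],[[0,0,-2],[0,0,0]],[[0,0,0],[0,0,0]],[[0,0,0],[0,0,0]],[[0,0,0],[0,0,0]]]'; python3 - <<'E'
from tip import *
from fm import *
p,d,w=grab("wrist","w9"); filt(p,d,w); V=tip(0,0,.03)
l=(w[d>0]-V[:3,3])@V[:3,:3]
s=l[(l[:,0]<.06)&(l[:,0]>-.062)&(abs(l[:,1])<.06)&(l[:,2]>.026)&(l[:,2]<.04)]; c=s.mean(0); n=np.linalg.svd(s-c,full_matrices=False)[2][2]; n*=np.sign(n[2]); print("rim",len(s),(c*1e3).round(1),np.degrees(n[:2]).round(2))
grab("side","s9")
p=cv2.imread("pics/side9.png") if 0 else cv2.imread("pics/s9.png")[120:300,270:480]
cv2.imwrite("pics/c9.png",np.hstack([cv2.resize(cv2.imread("pics/w9.png"),(430,322)),cv2.resize(p,(370,322))]))
E
```

```text
clock: 25.75
tcp_pos: [0.4429, -0.1324, 0.1327]
orientation: [3.13, -0.218, 0.058]
contact_force: [-1.1, 1.6, 4.2]
grip_width: 0.0284
gripper_force: 104.3
clock: 26.05
tcp_pos: [0.4428, -0.1326, 0.1324]
orientation: [3.13, -0.218, 0.057]
contact_force: [0.1, 0.2, -0.2]
grip_width: 0.034
gripper_force: 0.0
clock: 26.45
tcp_pos: [0.4427, -0.1325, 0.1324]
orientation: [3.13, -0.218, 0.057]
contact_force: [-0.3, -0.6, 0.4]
grip_width: 0.0601
gripper_force: 0.0
clock: 26.95
tcp_pos: [0.439, -0.1317, 0.229]
orientation: [3.13, -0.217, 0.057]
contact_force: [0.5, -0.4, -0.2]
grip_width: 0.0601
gripper_force: 0.0
clock: 27.45
tcp_pos: [0.4367, -0.1314, 0.2765]
orientation: [3.13, -0.218, 0.054]
contact_force: [0.4, 0.5, 0.7]
grip_width: 0.0602
gripper_force: 0.0
filter n 5994 rect ((546.0980834960938, -149.53857421875), (100.34387969970703, 100.25499725341797), 82.11829376220703) z [15.4 17.1 18.8] tilt deg [-0.06 -0.01]
rim 3392 [ 0.1  0.4 32.2] [ 0.98 -0.1 ]
```

View pics/c9.png

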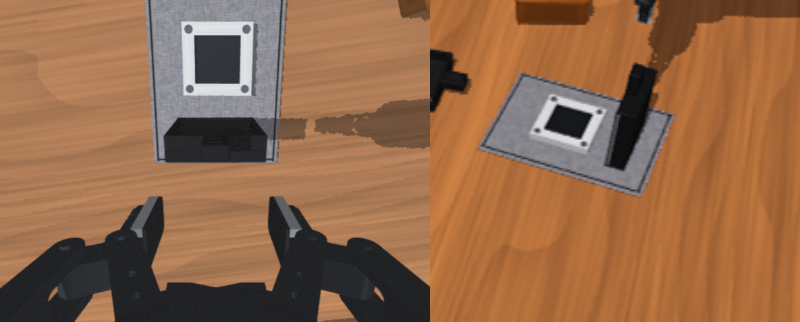

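The crops show the filter back up (front down) on the mat at left (218,58), and the empty tray standing free behind it at right (630,115). All as asked, so I'm handing in.

```bash
python3 -c "
from bench import r
print(r.hand_in())"
```

```text
the job is handed in; nothing more can be done
None
```

The job is handed in at about 27.5 s on the robot's clock: the filter lies flat, front face down and wholly on the mat, and the empty tray stands released on its foot end about 35 mm clear of it.

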